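Unlatch the bench centrifuge and hold its lid open for loading

ROBOT

A 6-joint arm with a two-finger parallel gripper is mounted at the origin on the work surface. World frame = base frame: x ahead of the robot, y to its left, z up, the work surface at z = 0. Lengths are in m, angles in rad, forces in N, time in s.
With the tool pointing down it reaches from about 0.35 to 0.775 m from the base axis. Payload 7.3 kg.
Tool frame: the origin (TCP) lies on the centre line of the jaws, within the pads' length; the fingertips stand 14 mm ahead of it and the grasp point (between the pads) lies 5 mm behind it; z points along the fingers, y is the direction in which the jaws open and shut (so a half turn about z gives the same grasp; the last joint's range is limited). The gripper opens to 92 mm and grips with 3 to 60 N. Pads are 19 mm wide; open, the fingers measure 130 mm over their backs; the gripper's body (75 mm by 190 mm) begins 47 mm behind the grasp point.
Start: joints at [-1.266, 0.342, 1.524, -0, 1.275, -0.146], TCP at [0.229, -0.473, 0.241] pointing down, gripper open.
Joint ranges: [-2.53, 2.53], [-0.77, 2.02], [0.04, 2.7], [-1, 4.14], [0.28, 2.66], [-3.11, 3.11]. Speed limits (rad/s): [2.57, 2.57, 3.14, 3.14, 3.14, 3.14].

INTERFACE

Orientations are given as [roll, pitch, yaw] about the fixed x, y, z axes, in that order (R = Rz(yaw) Ry(pitch) Rx(roll)).
In Python, from cell import telemetry, cams, robot gives the robot as it stands.
- The arm moves only by the tool servo_tool, never from a script. Its argument "targets" is text: rows parted by semicolons, each of 4 numbers parted by spaces: the shift along the tool's x, y, z in mm, then the turn about the tool's z in rad. In form: x y z yaw; .... A call has 1 to 20 rows; each row shifts and turns the pose as measured when the row begins, along the tool's axes as they then stand; what a row does not reach is not made up. A row lasts 1/8 s, in which the tool goes at most 62.5 mm and 10.7 degrees, less where a joint would pass 70% of its speed; a pose out of reach is approached as far as the arm can. A call with a gripper value outside its range is refused whole. "hand" is the opening, from 0 (shut) to 1 (fully open), set as the call begins (left out, the last holds). The fingers move at their own pace and stop on an object; "squeeze" is the grip in N (left out, the last holds). Time passes only in rows, so rows that do not move let the fingers close. It gives the time, the measured TCP pose, the force and the opening at its end, in the units of the state.
- telemetry.observe(): the state, without advancing time (a new reading comes with each control period).
- cams.read_camera(name): name is "side" or "top" or "wrist"; returns a dict with "color" (384x512x3 uint8, red, green, blue), "K" (3x3 intrinsics, pixels), "k1" (the pictures are not rectified: a ray, as slopes to the right and down, at radius r is drawn at 1 + k1 r^2 times it, then the intrinsics apply), "R" (3x3) and "t" (3): a world point X has camera coordinates R X + t. Camera axes: x right, y down, z forward; pixel columns grow to the right and rows downward; lengths in m; the calibration is good to about 2 mm. A picture is of the moment at which its call begins. There is no depth.
- robot.hand_in(): hands the job in, once; it reports no verdict.
Trained networks look in a picture, given as the dict that the camera call returned (one of the last four; its "shot" number tells which), for a name from the list of things; names that differ only in an ending like _2 or _b are one class to them, and where a whole thing is asked for, a point or a joint stands for the part that bears it (a point fixed in the world has none). Each returns a list of dicts, best first, with "score" (0 to 1); they miss things now and then, are a little off and sometimes report something else, mostly with a low value. They report only what shows in the picture. A call takes as long as a camera call.
- cams.cut_out(picture, query): "region" (384x512 bool, what is visible of it) and "extent" ([centre column, centre row, width, height] in pixels, round what is visible of it).
The state is a dict: "time": time; "qpos": joint angles; "qvel": joint speeds; "joint_efforts": joint torques, N m; "tool_pos": TCP position; "tool_rot": TCP orientation; "contact_force": force on the tool from outside, world axes, zero at the start; "torque": the same for the moment, N m; "opening": finger opening in m.
Only numpy, scipy, OpenCV 4.12 (cv2) and the standard library are available. Lean on these libraries where they do the work, as an engineer would, in place of code of your own. Each camera call takes 0.05 s, during which the arm holds its last target.

TASK

Open the small bench centrifuge for a colleague who is about to load its rotor: swing the latch lever at its front (blue bar) out and well down so that its hook is off the lid, then raise the lid by its blue handle to 60 degrees from shut. The lid's stay is worn out and it drops shut if let go, so finish still holding it by the handle, steady at 60 degrees; leave the bottle, the tube rack, the tip box and the calculator where they are.

Things in the scene. Friction and masses are not known exactly. Their poses are not given: they have to be found in the camera images.
- centrifuge: Light grey bench microcentrifuge, fixed to the bench, 240 mm deep (its x), 225 mm wide (its y), 115 mm high without the lid and 137 mm with the lid shut. Origin: centre of its underside on the bench; z up; its front (display, latch) faces its own -x, the lid is hinged along its rear. It stands anywhere within some 7 by 15 cm, turned 50 to 92 degrees anticlockwise (seen from above) from facing the robot, so its front looks towards the robot's right (-y).
- latch (a joint): Angle (rad) of the latch lever. 0: upright, its hook over the steel lip at the lid's front edge, so that the lid cannot rise. It grows as the lever swings out from the front and down; the hook is off the lip from 0.25; stop at 1.3. Stiff in its pivot (about 3 N at the bar), so it stays where it is left.
- latch_bar (a point): Middle of the blue bar at the end of the latch lever: round, 12 mm thick, parallel to the centrifuge's y, 84 mm clear between the two wire arms that carry it. With the lever upright it is 170 mm above the bench and 54 mm out in front of the machine's front face (174 mm from the origin along -x); nothing stands in the 48 mm between bar and face but the hook below, whose top is 129 mm high.
- latch_pivot (a point): Middle of the latch lever's pivot, which runs along the centrifuge's y: 132 mm in front of the origin (-x), 78 mm above the bench. The bar's centre is 101 mm from it (with the lever upright, 42 mm farther out and 92 mm higher).
- lid (a joint): Opening angle (rad) of the lid: 0 shut, 1.047 is 60 degrees, stop at 1.31. The lid (white, 213 mm from hinge to front edge, 225 mm wide, 22 mm thick, about 0.5 kg with its handle) falls shut from any angle when not held.
- lid_hinge (a point): Middle of the lid's hinge line, which runs along the centrifuge's y: 93 mm behind the origin (+x), 115 mm above the bench.
- lid_handle: Blue D-handle on top of the lid near its front edge. Origin: centre of its round bar, 12 mm thick, along y, 94 mm clear between its two feet; the bar's centre stands 40 mm above the lid's top face. With the lid shut it is 177 mm above the bench, 175 mm in front of the hinge and 62 mm above it; its distance from the hinge line is 186 mm. Its frame turns with the lid (equal to the centrifuge's when shut). The bar is smooth: it may turn between the fingers as the lid rises.
- bottle: Amber reagent bottle with white cap, 80 mm across, about 165 mm high, standing behind the centrifuge; origin under its centre. Leave alone.
- tube_rack: Blue rack with four capped tubes, 110 x 62 mm, 106 mm high, origin under its centre. Leave alone.
- tip_box: White box of pipette tips with a yellow deck, 118 x 82 mm, 57 mm high, origin under its centre. Leave alone.
- calculator: Grey pocket calculator lying flat, 80 x 150 mm, 16 mm high, origin under its centre. Leave alone.

How it is judged:
On the way, in this order (a step that is already met when the one before it is completed fails the run):
1. the latch lever is swung well down, past 0.8 rad (45 degrees), while the lid is still shut (value of joint latch above 0.8 rad and value of joint lid below 0.05 rad), for 0.2 s.
2. the lid is raised past 0.3 rad with the fingers on its handle (value of joint lid above 0.3 rad and contact force between the fingers and lid_handle above 0.3 N), for 0.1 s.
At the end, for the whole second after the job is handed in: The fingers still hold the lid by its handle (over 0.3 N), steady (under 0.1 rad/s) within 7 degrees of 60 degrees open (0.925 to 1.169 rad); the latch lever is still down (past 0.7 rad); bottle, tube rack, tip box and calculator are within 20 mm of where they stood (value of joint lid between 0.925 and 1.169 rad and velocity of joint lid between -0.1 and 0.1 rad/s and contact force between the fingers and lid_handle above 0.3 N and value of joint latch above 0.7 rad and distance of each of bottle, tube_rack, tip_box, calculator from where it was at the start of the episode below 0.02 m); the arm keeps its last pose, push and grip.
It fails at once if a bystander is pushed over or shoved away (distance of any of bottle, tube_rack, tip_box, calculator from where it was at the start of the episode above 0.02 m or angle between any of bottle, tube_rack's own z axis and vertical above 0.3 rad).
It also fails if it takes over 54 s, if anything falls off the work surface, if the arm or the gripper's body presses on something with over 40 N, if the wrist force passes 120 N, or if a joint passes its speed limit or range.

## Working session

There is one attempt and no reset: what is moved stays moved. The work goes in short steps, Python scripts to look and compute and a tool call to move; the robot and the scene stay as the last step left them, time stands still between calls to the robot, and variables do not carry over. Pictures are saved under pics/ and viewed, and the job is handed in when it is done.

Besides the shell and the picture viewer there is one more tool, called after "Emit:" by a JSON object that holds its "api" and its "payload". servo_tool: Moves the arm, as the interface text tells. Its arguments: {"type":"object","properties":{"targets":{"type":"string"},"hand":{"type":"number"},"squeeze":{"type":"number"}},"required":["targets"]}

```bash
ls -la; mkdir -p pics
cat > h.py <<'E'
import numpy as np,cv2
from cell import telemetry,cams,robot
def save(d,n):cv2.imwrite('pics/'+n+'.png',d['color'][:,:,::-1])
def proj(d,X):
    X=np.atleast_2d(X);c=X@np.array(d['R']).T+np.array(d['t']);s=c[:,:2]/c[:,2:]
    s=s*(1+d['k1']*(s**2).sum(1,keepdims=True));K=np.array(d['K'])
    return np.c_[s[:,0]*K[0,0]+K[0,2],s[:,1]*K[1,1]+K[1,2]]
E
python3 - <<'E'
from h import *
s=telemetry.observe();print(s)
for n in ['side','top','wrist']:
    d=cams.read_camera(n);save(d,n+'0')
    print(n,np.round(-np.array(d['R']).T@d['t'],3),d['k1'],np.round(np.array(d['K'])[0],1),np.round(d['R'],3).tolist())
    for q in ['centrifuge','latch','lid_handle','bottle','tube_rack','tip_box','calculator']:
        try:
            r=cams.cut_out(d,q); print(q,[(round(x['score'],2),np.round(x['extent']).tolist()) for x in r[:2]])
        except Exception as e:print(q,e)
E
```

```text
total 12
drwxr-xr-x  3 agent agent 4096 Dec  6 23:19 .
drwxr-xr-x 23 root  root  4096 Dec  6 23:19 ..
drwxr-xr-x  2 agent agent 4096 Dec  6 23:19 pics
{'time': 0.0, 'qpos': array([-1.26599312e+00,  3.42687040e-01,  1.52506008e+00, -3.03531020e-06,
        1.27537332e+00, -1.45998245e-01]), 'qvel': array([-0.00138891, -0.00100754, -0.00023049, -0.00029868,  0.00101743,
       -0.00119852]), 'joint_efforts': array([-7.73945703e-04, -4.31248283e+01, -2.44222176e+01,  7.17244414e-02,
        5.59718348e-02, -1.39545264e-04]), 'tool_pos': array([ 0.22863478, -0.47215729,  0.24004843]), 'tool_rot': array([-3.14008070e+00, -2.19390978e-04,  4.50802176e-01]), 'contact_force': array([-0.01443383, -0.32103845,  0.60136861]), 'torque': array([-0.00323189, -0.03864501,  0.02732235]), 'opening': 0.0915699739963931}
side [0.428 0.679 0.902] -0.17089040167102593 [470.7   0.  260. ] [[-0.973, -0.23, 0.004], [-0.178, 0.745, -0.643], [0.145, -0.626, -0.766]]
centrifuge [(0.65, [234.0, 190.0, 147.0, 157.0])]
latch [(0.57, [278.0, 131.0, 44.0, 39.0])]
lid_handle [(0.73, [258.0, 144.0, 45.0, 35.0])]
bott
[... 315 characters left out ...]
] [[-0.013, -1.0, 0.014], [-0.985, 0.01, -0.173], [0.173, -0.016, -0.985]]
centrifuge [(0.72, [255.0, 181.0, 142.0, 114.0]), (0.67, [249.0, 176.0, 113.0, 115.0])]
latch [(0.96, [304.0, 195.0, 38.0, 44.0])]
lid_handle [(0.56, [278.0, 183.0, 20.0, 48.0])]
bottle [(0.81, [171.0, 169.0, 35.0, 40.0])]
tube_rack [(0.57, [375.0, 236.0, 52.0, 41.0])]
tip_box [(0.77, [288.0, 128.0, 51.0, 42.0]), (0.5, [216.0, 248.0, 59.0, 44.0])]
calculator [(0.63, [215.0, 247.0, 56.0, 44.0])]
wrist [ 0.302 -0.438  0.384] -0.053334802286447026 [282.3   0.  255.6] [[0.436, -0.9, -0.0], [-0.86, -0.416, 0.295], [-0.266, -0.128, -0.956]]
centrifuge []
latch []
lid_handle []
bottle []
tube_rack []
tip_box []
calculator []
```

View pics/side0.png

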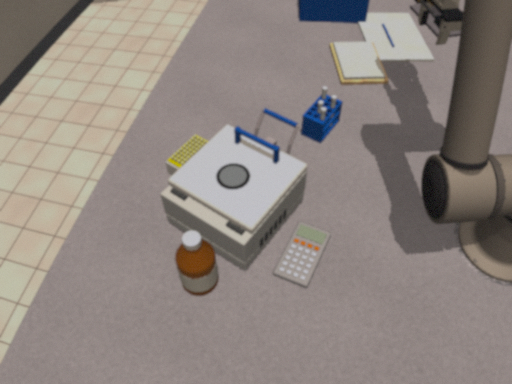

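View pics/top0.png

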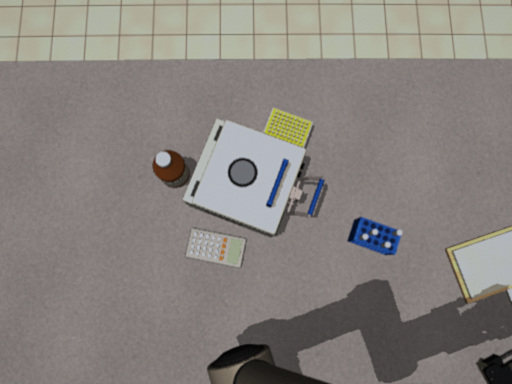

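Run:
```python
import cv2
a=cv2.imread('pics/side0.png');cv2.imwrite('pics/s1.png',cv2.resize(a[90:290,150:350],None,fx=3,fy=3,interpolation=cv2.INTER_CUBIC)[:600])
a=cv2.imread('pics/top0.png');cv2.imwrite('pics/t1.png',cv2.resize(a[100:250,150:350],None,fx=4,fy=4,interpolation=cv2.INTER_CUBIC))
```

```text
(no output)
```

View pics/s1.png

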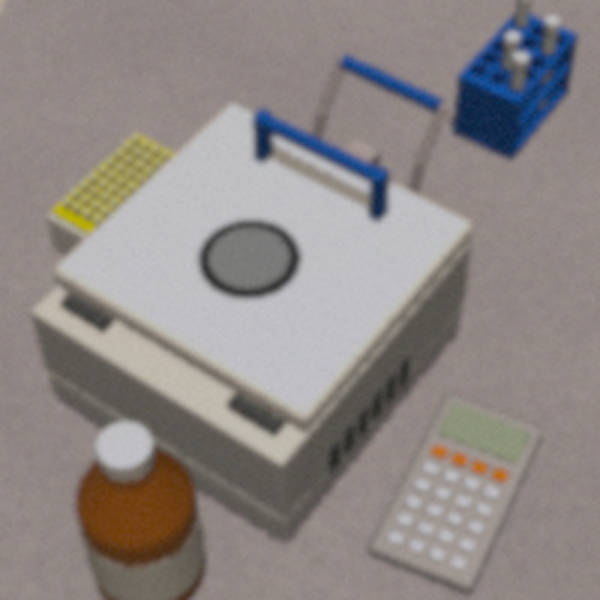

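View pics/t1.png

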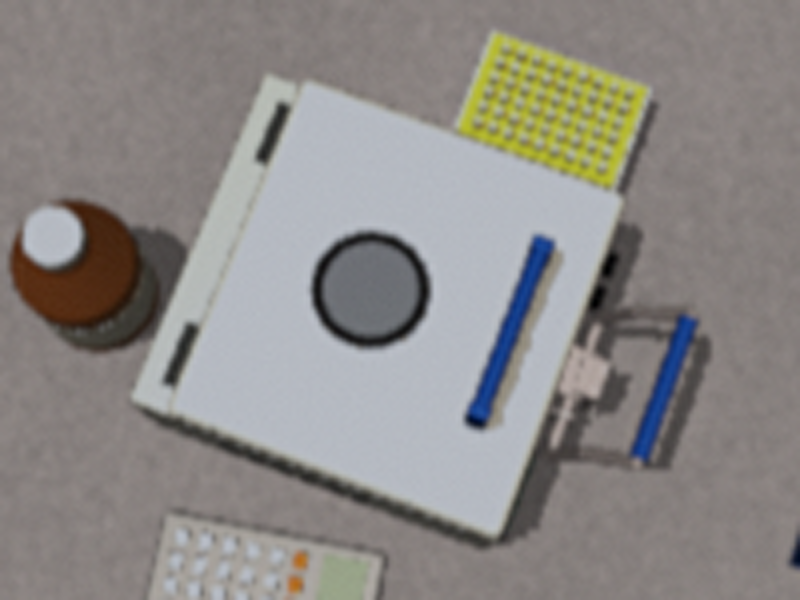

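```bash
cat >> h.py <<'E'
def fr(p,P):
    x,y,t=p;c,s=np.cos(t),np.sin(t);P=np.atleast_2d(P)
    return np.c_[x+c*P[:,0]-s*P[:,1],y+s*P[:,0]+c*P[:,1],P[:,2]]
E
python3 - <<'E'
from h import *
from scipy.optimize import least_squares
M=np.array([[.093,-.1125,.137],[-.12,-.1125,.137],[-.12,.1125,.137],[.093,.1125,.137],[-.082,0,.177],[-.174,0,.170]])
T=(np.array([[305,82],[622,198],[497,543],[175,412],[510,330],[664,389]])+.5)/4-.5+[150,100]
S=(np.array([[58,270],[235,104],[470,228],[307,415],[322,148],[391,83]])+.5)/3-.5+[150,90]
dt=cams.read_camera('top');ds=cams.read_camera('side')
f=lambda p:np.r_[(proj(dt,fr(p,M))-T).ravel(),(proj(ds,fr(p,M))-S).ravel()]
r=least_squares(f,[.45,.05,1.2]);print(r.x,np.degrees(r.x[2]));print(np.round(r.fun.reshape(-1,2),1).tolist())
for a in (0,1):
  g=lambda p:f(p).reshape(2,-1)[a]; rr=least_squares(g,r.x);print(rr.x,np.abs(rr.fun).max())
np.save('pose.npy',r.x)
print(fr(r.x,[[-.174,0,.17],[-.082,0,.177],[-.132,0,.078],[.093,0,.115]]))
# bystanders rough
E
```

```text
[0.62731279 0.05656025 1.19387321] 68.40389626508235
[[-0.1, -1.4], [2.1, -0.4], [1.3, 0.1], [-2.5, 0.6], [0.6, 0.3], [-0.6, 0.2], [-2.4, -0.4], [-0.7, -1.6], [2.7, -2.2], [0.5, 2.2], [-0.1, 0.6], [0.1, 1.0]]
[0.62701491 0.05690646 1.19718522] 2.5921633006508387
[0.62760268 0.05607627 1.19067764] 2.643103282705681
[[ 0.56327012 -0.10522521  0.17      ]
 [ 0.59713176 -0.01968347  0.177     ]
 [ 0.57872869 -0.06617355  0.078     ]
 [ 0.66154249  0.14303179  0.115     ]]
```

Emit:
{"api": "servo_tool", "payload": {"targets": "38 -15 -2 0;38 -15 -2 0;38 -15 -2 0;38 -15 -2 0;38 -15 -2 0;38 -15 -2 0;38 -15 -2 0;38 -15 -2 0;38 -15 -2 0;38 -15 -2 0;38 -15 -2 0;38 -15 -2 0;0 0 0 0.17;0 0 0 0.17;0 0 0 0.17;0 0 0 0.17;0 0 0 0.15;0 0 0 0", "hand": 0.5, "squeeze": 15}}

```text
time: 3.55
tool_pos: [0.5724, -0.1, 0.2647]
tool_rot: [3.141, -0.002, -0.405]
contact_force: [-0.2, -0.3, 0.1]
opening: 0.0459
```

```bash
cat >> h.py <<'E'
from scipy.spatial.transform import Rotation as Ro
def rel(P):
    s=telemetry.observe();R=Ro.from_euler('xyz',s['tool_rot']).as_matrix();p=np.load('pose.npy')
    print('t',round(s['time'],2),'pos',np.round(s['tool_pos'],4),'rot',np.round(s['tool_rot'],3),'F',np.round(s['contact_force'],1),'op',round(s['opening'],4))
    print('rel mm (tool)',np.round((fr(p,P)-s['tool_pos'])@R*1e3,1),'turn needed',round(s['tool_rot'][2]-(p[2]-np.pi/2),3))
E
python3 - <<'E'
from h import *
rel([[-.174,0,.17],[-.082,0,.177]])
for n in ['side','wrist']:
    d=cams.read_camera(n);save(d,n+'1')
    print(np.round(proj(d,fr(np.load('pose.npy'),[[-.174,0,.17],[-.174,-.042,.17],[-.174,.042,.17],[-.082,0,.177]]))))
E
```

```text
t 3.55 pos [ 0.5724 -0.1     0.2647] rot [ 3.141e+00 -2.000e-03 -4.050e-01] F [-0.2 -0.3  0.1] op 0.0459
rel mm (tool) [[ -6.4   8.3  94.7]
 [ -9.  -83.6  87.6]] turn needed -0.028
[[280. 118.]
 [265. 111.]
 [296. 126.]
 [257. 140.]]
[[265. 207.]
 [265. 161.]
 [266. 249.]
 [161. 212.]]
```

View pics/side1.png

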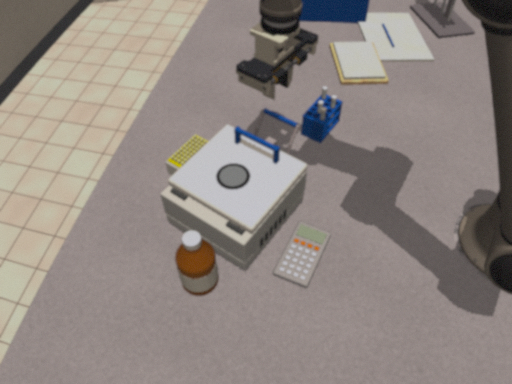

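View pics/wrist1.png

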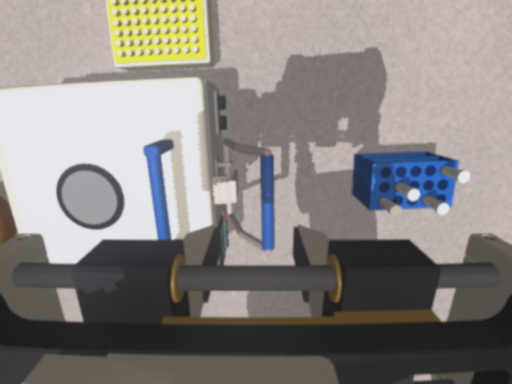

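Emit:
{"api": "servo_tool", "payload": {"targets": "-4 5 0 -0.028;-2 3 0 0;0 0 20 0;0 0 20 0;0 0 20 0;0 0 15 0;0 0 10 0;0 0 5 0;0 0 3 0;0 0 0 0"}}

```text
time: 4.9
tool_pos: [0.565, -0.1061, 0.1704]
tool_rot: [3.141, -0.006, -0.366]
contact_force: [-0.1, 0.2, -0.2]
opening: 0.0457
```

Run:
```python
from h import *
rel([[-.174,0,.17]])
d=cams.read_camera('wrist');save(d,'wrist2')
d=cams.read_camera('side');cv2.imwrite('pics/side2.png',cv2.resize(d['color'][60:210,180:380,::-1],None,fx=3,fy=3))
```

```text
t 4.9 pos [ 0.565  -0.1061  0.1704] rot [ 3.141 -0.006 -0.366] F [-0.1  0.2 -0.2] op 0.0457
rel mm (tool) [[-2.  -0.2  0.4]] turn needed 0.011
```

View pics/wrist2.png

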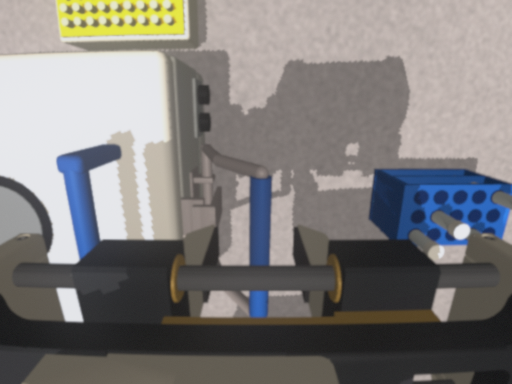

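View pics/side2.png

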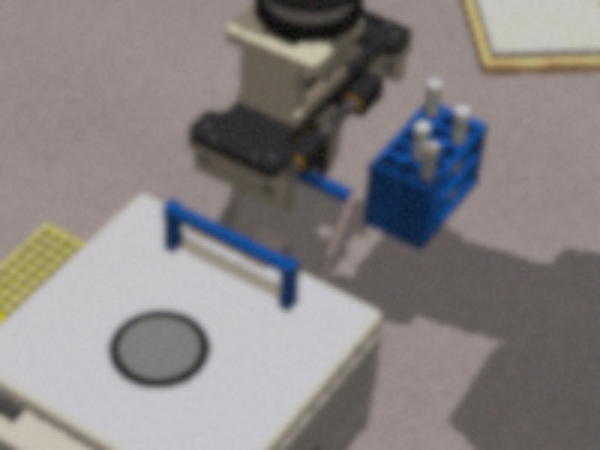

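Emit:
{"api": "servo_tool", "payload": {"targets": "0 0 0 0;0 0 0 0;0 0 0 0;0 0 0 0", "hand": 0}}

```text
time: 5.5
tool_pos: [0.5654, -0.1069, 0.1718]
tool_rot: [3.14, -0.009, -0.365]
contact_force: [-1.5, -1.6, 0.4]
opening: 0.0114
```

Run:
```python
from h import *
rel([[-.174,0,.17]])
p=np.load('pose.npy');R=Ro.from_euler('z',p[2]).as_matrix()
d=cams.read_camera('top');K=np.array(d['K']);Rc=np.array(d['R']);c=-Rc.T@d['t']
m=cams.cut_out(d,'tube_rack')[0];print(m['score'],m['extent'])
h,_=cv2.findContours(m['region'].astype('uint8'),0,1)[-2:]
b=cv2.boxPoints(cv2.minAreaRect(max(h,key=cv2.contourArea)));print(b)
pts=cv2.undistortPoints(b[:,None].astype(float),K,np.array([d['k1'],0,0,0]))[:,0]
for z in (.0,.075):
  r=np.c_[pts,np.ones(4)]@Rc;X=c+r*((z-c[2])/r[:,2:]);print(z,np.round((X-[p[0],p[1],0])@R,3).tolist())
```

```text
t 5.5 pos [ 0.5654 -0.1069  0.1718] rot [ 3.14  -0.009 -0.365] F [-1.5 -1.6  0.4] op 0.0114
rel mm (tool) [[-2.6 -0.8  1.8]] turn needed 0.011
0.69 [377.0, 236.2, 51.4, 38.0]
[[378. 222.]
 [401. 222.]
 [401. 254.]
 [378. 254.]]
0.0 [[-0.373, -0.032, 0.0], [-0.432, -0.055, 0.0], [-0.457, 0.027, 0.0], [-0.399, 0.049, 0.0]]
0.075 [[-0.353, -0.017, 0.075], [-0.408, -0.038, 0.075], [-0.432, 0.039, 0.075], [-0.378, 0.059, 0.075]]
```

Emit:
{"api": "servo_tool", "payload": {"targets": "0 9 4.7 0;0 8.4 5.5 0;0 7.9 6.3 0;0 7.2 7.1 0"}}

```text
time: 6.1
tool_pos: [0.5538, -0.1364, 0.1474]
tool_rot: [-3.138, -0.009, -0.366]
contact_force: [0.9, 3.7, 2.8]
opening: 0.0113
```

```bash
cat >> h.py <<'E'
def latch():
    s=telemetry.observe();p=np.load('pose.npy');R=Ro.from_euler('z',p[2]).as_matrix()
    q=(s['tool_pos']-[p[0],p[1],0])@R; o,u=-q[0]-.132,q[2]-.078
    print('mach',np.round(q,4),'r',round(np.hypot(o,u),4),'theta',round(np.arctan2(o,u)-np.arctan2(42,92),3))
E
python3 - <<'E'
from h import *
rel([[-.174,0,.17]]);latch()
E
```

```text
t 6.1 pos [ 0.5538 -0.1364  0.1474] rot [-3.138 -0.009 -0.366] F [0.9 3.7 2.8] op 0.0113
rel mm (tool) [[ -2.1 -32.6 -22.5]] turn needed 0.011
mach [-0.2065 -0.0027  0.1474] r 0.1018 theta 0.393
```

Emit:
{"api": "servo_tool", "payload": {"targets": "0 6.4 7.8 0;0 5.7 8.3 0;0 4.8 8.9 0;0 3.8 9.3 0;0 2.9 9.7 0;0 2 9.9 0;0 1.2 9 0;0 0 0 0"}}

```text
time: 7.1
tool_pos: [0.5441, -0.161, 0.0779]
tool_rot: [-3.134, -0.006, -0.366]
contact_force: [1.0, 2.3, 0.2]
opening: 0.0115
```

Run:
```python
from h import *
rel([[-.174,0,.17]]);latch()
d=cams.read_camera('wrist');save(d,'wrist3')
d=cams.read_camera('side');cv2.imwrite('pics/side3.png',cv2.resize(d['color'][60:210,180:380,::-1],None,fx=3,fy=3))
```

```text
t 7.1 pos [ 0.5441 -0.161   0.0779] rot [-3.134 -0.006 -0.366] F [1.  2.3 0.2] op 0.0115
rel mm (tool) [[ -1.5 -59.6 -91.7]] turn needed 0.01
mach [-0.2329 -0.0027  0.0779] r 0.1009 theta 1.144
```

View pics/wrist3.png

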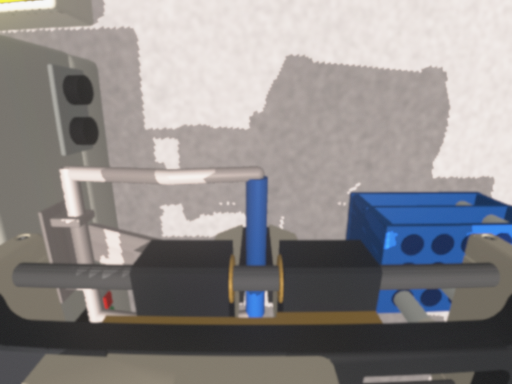

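View pics/side3.png

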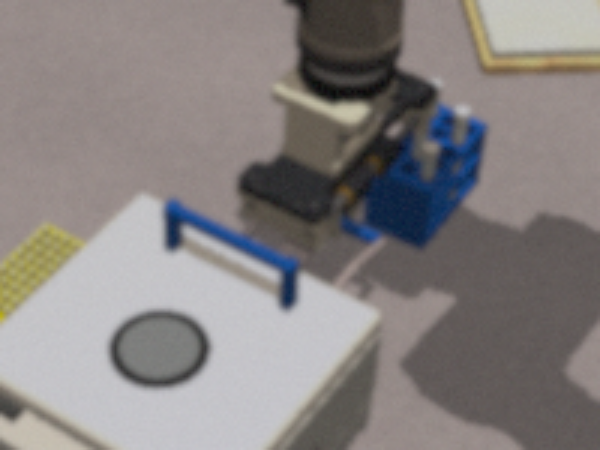

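Emit:
{"api": "servo_tool", "payload": {"targets": "0 0 0 0;0 0 0 0;0 0 0 0;0 0 -10 0;0 0 -20 0;0 0 -30 0;0 0 -35 0;0 0 -35 0;0 0 -35 0;0 0 -20 0;0 0 0 0", "hand": 0.33}}

```text
time: 8.57
tool_pos: [0.5418, -0.1644, 0.2748]
tool_rot: [-3.14, -0.013, -0.366]
contact_force: [0.9, -0.2, -0.2]
opening: 0.0305
```

Run:
```python
from h import *
rel([[-.082,0,.177]])
d=cams.read_camera('wrist');save(d,'wrist4')
d=cams.read_camera('side');cv2.imwrite('pics/side4.png',cv2.resize(d['color'][60:210,180:380,::-1],None,fx=3,fy=3))
```

```text
t 8.57 pos [ 0.5418 -0.1644  0.2748] rot [-3.14  -0.013 -0.366] F [ 0.9 -0.2 -0.2] op 0.0305
rel mm (tool) [[  -1.4 -154.7   98.1]] turn needed 0.01
```

View pics/wrist4.png

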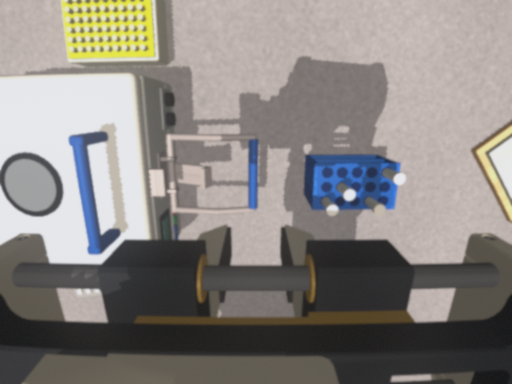

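View pics/side4.png

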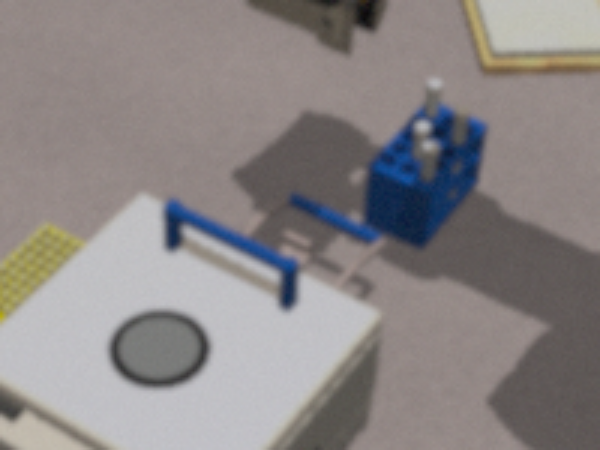

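Emit:
{"api": "servo_tool", "payload": {"targets": "0 -30 0 0.01;0 -30 0 0;0 -30 0 0;0 -30 0 0;0 -25 0 0;0 -8 0 0;0 0 0 0", "hand": 0.5}}

```text
time: 9.55
tool_pos: [0.5948, -0.0179, 0.2624]
tool_rot: [3.14, 0.009, -0.379]
contact_force: [-0.7, -0.1, -0.5]
opening: 0.0459
```

Run:
```python
from h import *
rel([[-.082,0,.177]])
d=cams.read_camera('wrist');save(d,'wrist5');print(proj(d,fr(np.load('pose.npy'),[[-.082,0,.177],[-.082,-.055,.177]])))
```

```text
t 9.55 pos [ 0.5948 -0.0179  0.2624] rot [ 3.14   0.009 -0.379] F [-0.7 -0.1 -0.5] op 0.0459
rel mm (tool) [[ 3.6  0.6 85.4]] turn needed -0.002
[[256.83787817 199.51680351]
 [256.81347569 134.35502908]]
```

View pics/wrist5.png

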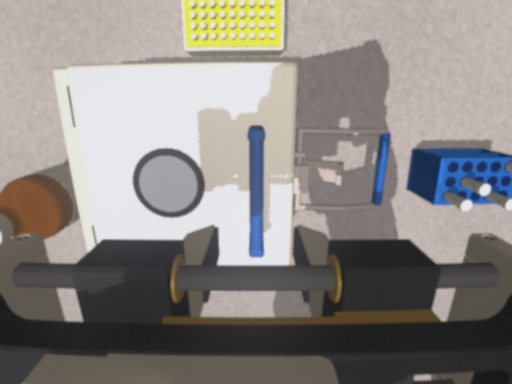

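Emit:
{"api": "servo_tool", "payload": {"targets": "2 0 20 0;0 0 20 0;0 0 20 0;0 0 12 0;0 0 8 0;0 0 5 0;0 0 0 0"}}

```text
time: 10.48
tool_pos: [0.5951, -0.0248, 0.1757]
tool_rot: [3.139, 0.007, -0.385]
contact_force: [-0.3, 0.5, 0.4]
opening: 0.0457
```

Emit:
{"api": "servo_tool", "payload": {"targets": "0 0 0 0;0 0 0 0;0 0 0 0;0 0 0 0", "hand": 0, "squeeze": 25}}

```text
time: 10.98
tool_pos: [0.5977, -0.0198, 0.177]
tool_rot: [-3.133, 0.003, -0.385]
contact_force: [7.1, 10.1, -4.2]
opening: 0.0109
```

Run:
```python
from h import *
rel([[-.082,0,.177]])
d=cams.read_camera('wrist');save(d,'wrist6')
```

```text
t 10.97 pos [ 0.5977 -0.0198  0.177 ] rot [-3.133e+00  3.000e-03 -3.850e-01] F [ 7.1 10.1 -4.2] op 0.0109
rel mm (tool) [[-0.6  0.1  0. ]] turn needed -0.008
```

View pics/wrist6.png

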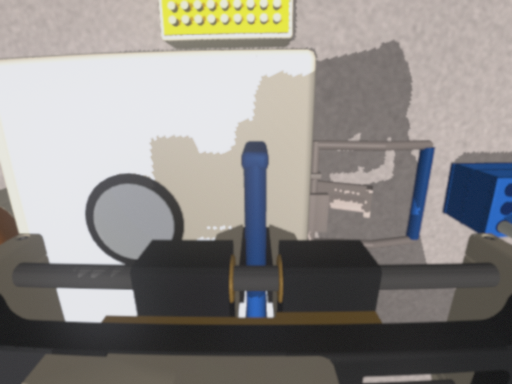

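Emit:
{"api": "servo_tool", "payload": {"targets": "0 -4 -10.4 0;0 -4.7 -10.1 0;0 -5.3 -9.8 0;0 -5.8 -9.5 0;0 -6.4 -9.1 0;0 -6.9 -8.7 0"}}

```text
time: 11.78
tool_pos: [0.61, 0.0111, 0.2366]
tool_rot: [-3.137, 0.005, -0.385]
contact_force: [1.5, -0.4, -4.4]
opening: 0.0113
```

```bash
cat >> h.py <<'E'
def lid():
    s=telemetry.observe();p=np.load('pose.npy');R=Ro.from_euler('z',p[2]).as_matrix()
    q=(s['tool_pos']-[p[0],p[1],0])@R; o,u=.093-q[0],q[2]-.115
    print('t',s['time'],'mach',np.round(q,4),'r',round(np.hypot(o,u),4),'phi',round(np.arctan2(u,o)-np.arctan2(62,175),3),'F',np.round(s['contact_force'],1),'op',round(s['opening'],4))
    for a in (.9,1.,1.047,1.1):
        a+=np.arctan2(62,175);print(a,'dy,dz to', np.round([-1e3*(o-.186*np.cos(a)),-1e3*(.186*np.sin(a)-u)],1))
E
python3 - <<'E'
from h import *
lid()
d=cams.read_camera('side');save(d,'side7')
E
```

```text
t 11.775 mach [-0.0486 -0.0007  0.2366] r 0.1867 phi 0.369 F [ 1.5 -0.4 -4.4] op 0.0113
1.2404877139747048 dy,dz to [-81.3 -54.3]
1.3404877139747047 dy,dz to [-99.1 -59.4]
1.3874877139747048 dy,dz to [-107.7  -61.2]
1.4404877139747048 dy,dz to [-117.4  -62.8]
```

View pics/side7.png

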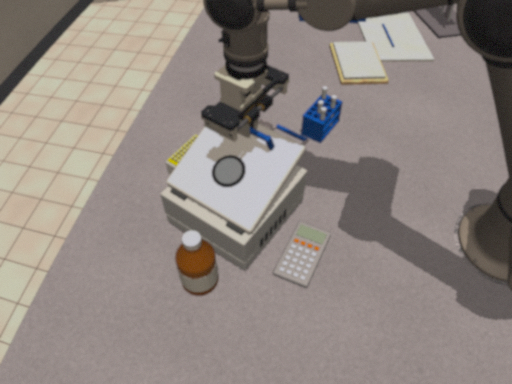

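Emit:
{"api": "servo_tool", "payload": {"targets": "0 -7.5 -8.2 0;0 -8 -7.8 0;0 -8.5 -7.3 0;0 -8.9 -6.8 0;0 -9.3 -6.2 0;0 -9.6 -5.7 0;0 -9.9 -5.1 0"}}

```text
time: 12.7
tool_pos: [0.6344, 0.0724, 0.2889]
tool_rot: [-3.137, 0.005, -0.384]
contact_force: [-1.5, -1.2, -1.4]
opening: 0.0114
```

Run:
```python
from h import *
lid()
```

```text
t 12.7 mach [ 0.0174 -0.0008  0.2889] r 0.1896 phi 0.82 F [-1.5 -1.2 -1.4] op 0.0114
1.2404877139747048 dy,dz to [-15.3  -2.1]
1.3404877139747047 dy,dz to [-33.2  -7.2]
1.3874877139747048 dy,dz to [-41.7  -9. ]
1.4404877139747048 dy,dz to [-51.5 -10.6]
```

Emit:
{"api": "servo_tool", "payload": {"targets": "0 -10 -3.5 0;0 -10 -3 0;0 -9 -2 0;0 -7 -1 0;0 -4 -0.5 0;0 0 0 0;0 0 0 0"}}

```text
time: 13.58
tool_pos: [0.6508, 0.113, 0.3025]
tool_rot: [-3.135, 0.002, -0.383]
contact_force: [-3.0, -1.5, 4.2]
opening: 0.0109
```

Run:
```python
from h import *
lid()
for n in ['side','wrist','top']:
    d=cams.read_camera(n);save(d,n+'8')
```

```text
t 13.575 mach [ 0.0612 -0.0011  0.3025] r 0.1902 phi 1.062 F [-3.  -1.5  4.2] op 0.0109
1.2404877139747048 dy,dz to [28.5 11.6]
1.3404877139747047 dy,dz to [10.6  6.4]
1.3874877139747048 dy,dz to [2.1 4.7]
1.4404877139747048 dy,dz to [-7.7  3.1]
```

View pics/side8.png

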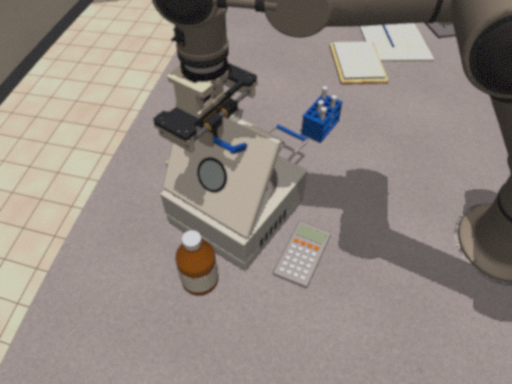

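View pics/wrist8.png

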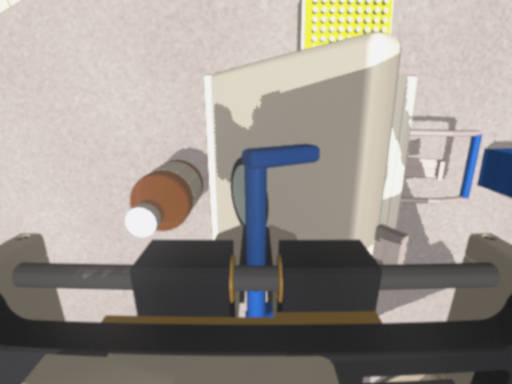

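View pics/top8.png

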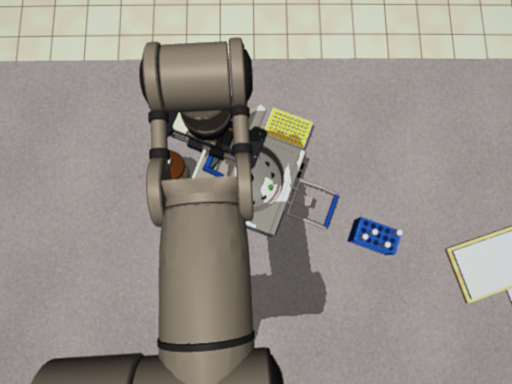

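Run:
```python
from h import *
lid()
d=cams.read_camera('side');p=np.load('pose.npy')
cv2.imwrite('pics/side9.png',cv2.resize(d['color'][90:240,150:320,::-1],None,fx=4,fy=4))
for a in (.9,.95,1.0,1.047,1.1,1.15):
    c,s=np.cos(a),np.sin(a);o=[]
    for f,y,u in ((.213,.1125,.022),(.175,.05,.062),(.175,-.05,.062)):
        o.append([.093-f*c+u*s,y,.115+f*s+u*c])
    print(a,np.round((proj(d,fr(p,o))-[150,90]+.5)*4).tolist())
```

```text
t 13.725 mach [ 0.0611 -0.0011  0.3025] r 0.1902 phi 1.062 F [-3.1 -1.9  3.6] op 0.0106
1.2404877139747048 dy,dz to [28.4 11.6]
1.3404877139747047 dy,dz to [10.5  6.4]
1.3874877139747048 dy,dz to [2.  4.6]
1.4404877139747048 dy,dz to [-7.8  3.1]
0.9 [[556.0, 194.0], [374.0, 216.0], [204.0, 130.0]]
0.95 [[546.0, 197.0], [362.0, 223.0], [191.0, 136.0]]
1.0 [[535.0, 202.0], [350.0, 231.0], [179.0, 143.0]]
1.047 [[524.0, 207.0], [338.0, 240.0], [166.0, 151.0]]
1.1 [[511.0, 214.0], [325.0, 251.0], [152.0, 160.0]]
1.15 [[498.0, 222.0], [312.0, 262.0], [139.0, 170.0]]
```

View pics/side9.png

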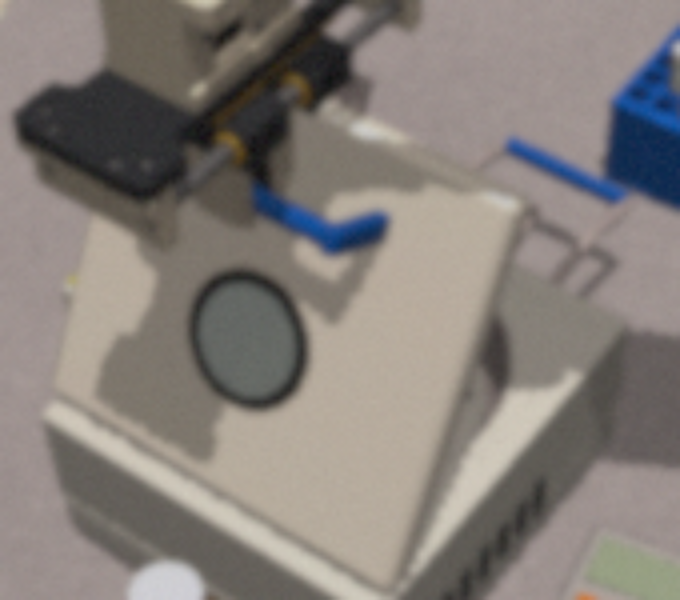

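Run:
```python
from h import *
s=telemetry.observe();print(np.abs(s['qvel']).max(),s['opening']);print(robot.hand_in())
```

```text
0.0016427391564738671 0.011238293057477821
the job is handed in; nothing more can be done
None
```

The centrifuge is open and the job is handed in at about 13.7 s of the 54 s allowed. The arm is still holding the lid by its handle at about 60 degrees. `hand_in` gave no verdict, so the results below are my own measurements.

- **Latch:** I gripped the blue bar and carried it round its arc to about 1.14 rad by TCP position. After release the pictures showed it staying down.
- **Lid:** I gripped the blue handle and raised it with about 25 N of grip. The last TCP position gives 1.06 rad, and the lid's corner and handle end in the side picture match about 1.05 rad, both inside the 0.925 to 1.169 range.
- **Hold at hand-in:** The arm was still (joint speeds under 0.002 rad/s) and the fingers were stopped on the bar at 11 mm.
- **Bystanders:** Bottle, tube rack, tip box and calculator looked unmoved in the last pictures. I judged that by eye, without measuring it.

**Disagreement:** the TCP ended 190 mm from the hinge line, where the handle should be at 186 mm. The bar probably slid about 4 mm along the pads while it turned, but the grip held.

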